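# Line up the bearing caps on the layout board

## Task

On the plywood board, slide the two loose arched bearing caps into the gap between the two bolted end caps, so that all four form one straight, evenly spaced row and lie parallel. Slide them over the board rather than picking them up, leave the plain solid block where it lies, and let go of everything at the end.

Things in the scene. Friction and masses are not known exactly. Their poses are not given: they have to be found in the camera images.
- board: Fixed plywood board 300 (x) by 370 (y) by 12 mm thick; origin at centre of underside, z up; turned up to 0.2 rad. Two end caps, shaped like the loose ones but with dark bolt heads, are bolted on it at x = 0, y = +127.5 and -127.5 mm, long side along board x. The row runs along board y: the two free places are x = 0, y = +42.5 and -42.5 mm (either cap in either).
- cap_a: Loose aluminium bearing cap: arched bridge 60 mm long (its x), 26 mm wide (its y), 28 mm high, a flat foot 16 mm high with a dark screw hole at each end, no bolts. About 90 g. Origin at centre of underside, z up. Stands feet down on the board outside the row, up to 0.45 rad out of square with it; can be gripped from above across its width. Both ends alike.
- cap_b: The second loose bearing cap, exactly like cap_a.
- block: Bystander: plain solid aluminium block 60 mm (its x) by 26 mm (its y) by 24 mm high, no arch and no holes, lying loose on the board outside the row. Origin at the centre of its underside. To be left where it lies.
Not all that is in view belongs to the job. Leave any blue or orange look-alike of the cap_a alone.

How it is judged:
At the end, for the whole second after the job is handed in: The loose caps stand feet down, at rest, one in each free place of the row (a third and two thirds of the way between the end caps), within 14 mm along and across the row and 12 degrees of parallel to the end caps. The block is within 20 mm of where it lay (((x of cap_a in the frame of board between -0.014 and 0.014 m and y of cap_a in the frame of board between 0.0285 and 0.0565 m and x of cap_b in the frame of board between -0.014 and 0.014 m and y of cap_b in the frame of board between -0.0565 and -0.0285 m) or (x of cap_a in the frame of board between -0.014 and 0.014 m and y of cap_a in the frame of board between -0.0565 and -0.0285 m and x of cap_b in the frame of board between -0.014 and 0.014 m and y of cap_b in the frame of board between 0.0285 and 0.0565 m)) and angle between the x axis of each of cap_a, cap_b and the x axis of board, either way round below 0.21 rad and angle between each of cap_a, cap_b's own z axis and vertical below 0.1 rad and linear speed of each of cap_a, cap_b below 0.01 m/s and distance of block from where it was at the start of the episode below 0.02 m); the robot touches nothing.
It fails at once if a loose cap is lifted more than 20 mm off the board instead of being slid (z of any of cap_a, cap_b in the frame of board above 0.032 m).
It fails at once if the plain block is shifted by more than 20 mm (distance of block from where it was at the start of the episode above 0.02 m).
It also fails if it takes over 42 s, if anything falls off the work surface, if the arm or the gripper's body presses on something with over 40 N, if the wrist force passes 120 N, or if a joint passes its speed limit or range.

## Robot

A 6-joint arm with a two-finger parallel gripper is mounted at the origin on the work surface. World frame = base frame: x ahead of the robot, y to its left, z up, the work surface at z = 0. Lengths are in m, angles in rad, forces in N, time in s.
With the tool pointing down it reaches from about 0.35 to 0.975 m from the base axis. Payload 4.9 kg.
Tool frame: the origin (TCP) lies between the finger pads; the fingertips stand 8 mm ahead of it and the grasp point (between the pads) lies 11 mm behind it; z points along the fingers, y is the direction in which the jaws open and shut (so a half turn about z gives the same grasp; the last joint's range is limited). The gripper opens to 85 mm and grips with 20 to 120 N. Pads are 22 mm wide; open, the fingers measure 114 mm over their backs; the gripper's body (76 mm by 85 mm) begins 54 mm behind the grasp point. The pads swing forward as they close: fully open they stand 13 mm farther back than shut.
Start: joints at [1.215, 0.053, 1.613, -0, 1.476, -0.119], TCP at [0.147, 0.608, 0.239] pointing down, gripper open.
Joint ranges: [-3.01, 3.01], [-1.01, 2.22], [0.06, 2.58], [-1.02, 4.17], [0.09, 2.62], [-3.14, 3.14]. Speed limits (rad/s): [2.57, 2.57, 3.14, 3.14, 3.14, 3.14].

## Interface

Orientations are given as a rotation vector (axis times angle).
In Python, from station import ctrl gives the robot as it stands. The module is installed in compiled form; this text tells all that it offers.
- The arm moves only by the shell command python3 -m creep 'ROWS' [FORCE]. ROWS is JSON, a list of rows, each an object with "hand": the opening, from 0 (shut) to 1 (fully open); "translation": the shift along the tool's x, y, z in cm, a list of three; "delta_rot": the turn, a rotation vector about the tool's x, y, z in degrees, a list of three. A call has 1 to 8 rows; each row shifts and turns the commanded pose from where the row before left it, along the tool's axes as they then stand; what a row does not reach is not made up. A row lasts 1/8 s, in which the tool goes at most 62.5 mm and 10.7 degrees, less where a joint would pass 70% of its speed; a pose out of reach is approached as far as the arm can. A call with a gripper value outside its range is refused whole. The fingers move at their own pace and stop on an object; FORCE is the grip in N (left out, the last holds). Time passes only in rows, so rows that do not move let the fingers close. It gives the time, the measured TCP pose, the force and the opening at its end, in the units of the state.
- ctrl.get_obs(): the state, without advancing time (a new reading comes with each control period).
- ctrl.get_image(name): name is "side" or "top"; returns (picture, depth): 384x512x3 uint8, red, green, blue; 384x512 float32, m along the optical axis (not along the pixel's ray), 0 where there is no reading.
- ctrl.calibration(name): a dict with "fx", "fy", "cx", "cy" (pixels), "dist" ([k1, k2, p1, p2, k3] as OpenCV has them; the pictures are not rectified), "T" (4x4, takes a point from camera to world coordinates). Camera axes: x right, y up, looking along -z (the intrinsics and any distortion apply to the point x, -y, -z); pixel columns grow to the right and rows downward; lengths in m; the calibration is good to about 2 mm. A picture is of the moment at which its call begins. calibration takes no time and is no camera call.
- ctrl.finish_job(): hands the job in, once; it reports no verdict.
The state is a dict: "t": time; "q": joint angles; "dq": joint speeds; "effort": joint torques, N m; "tool_pos": TCP position; "tool_rot": TCP orientation; "contact_force": force on the tool from outside, world axes, zero at the start; "wrist_torque": the same for the moment, N m; "opening": finger opening in m.
Only numpy, scipy, OpenCV 4.12 (cv2) and the standard library are available. Lean on these libraries where they do the work, as an engineer would, in place of code of your own. Each camera call takes 0.05 s, during which the arm holds its last target.

## Working session

There is one attempt and no reset: what is moved stays moved. The work goes in short steps, Python scripts to look and compute and a shell command to move; the robot and the scene stay as the last step left them, time stands still between calls to the robot, and variables do not carry over. Pictures are saved under pics/ and viewed, and the job is handed in when it is done.

```bash
mkdir -p pics
python3 - <<'E'
from station import ctrl
import cv2,numpy as np
o=ctrl.get_obs();print({k:np.round(v,3).tolist() for k,v in o.items()})
for n in("top","side"):
    im,d=ctrl.get_image(n);cv2.imwrite(f"pics/{n}0.png",im[:,:,::-1]);np.savez(f"{n}0.npz",im=im,d=d)
    c=ctrl.calibration(n);print({k:np.round(v,4).tolist() for k,v in c.items()})
E
```

```text
{'t': 0.0, 'q': [1.215, 0.053, 1.614, 0.0, 1.476, -0.119], 'dq': [0.0, 0.001, 0.001, 0.0, 0.0, -0.001], 'effort': [0.001, -39.37, -37.017, 0.0, 0.007, 0.0], 'tool_pos': [0.146, 0.607, 0.238], 'tool_rot': [-0.371, -3.119, 0.003], 'contact_force': [-0.155, 0.41, 0.406], 'wrist_torque': [0.022, 0.008, -0.016], 'opening': 0.085}
{'fx': 491.1875, 'fy': 491.1875, 'cx': 259.015, 'cy': 190.1489, 'dist': [0.0397, 0.0, 0.0, 0.0, 0.0], 'T': [[0.0168, 0.9862, -0.1646, 0.5122], [-0.9997, 0.0133, -0.0221, -0.0005], [-0.0196, 0.1649, 0.9861, 0.8161], [0.0, 0.0, 0.0, 1.0]]}
{'fx': 416.4436, 'fy': 416.4436, 'cx': 255.0643, 'cy': 192.6686, 'dist': [-0.0506, 0.0, 0.0, 0.0, 0.0], 'T': [[0.8641, 0.3619, -0.3498, 0.4257], [-0.503, 0.5993, -0.6227, -0.4095], [-0.0157, 0.714, 0.6999, 0.5382], [0.0, 0.0, 0.0, 1.0]]}
```

View pics/top0.png

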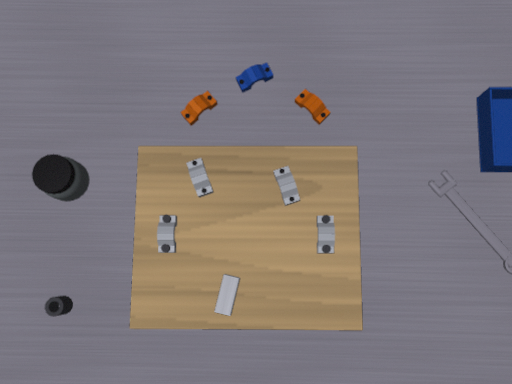

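View pics/side0.png

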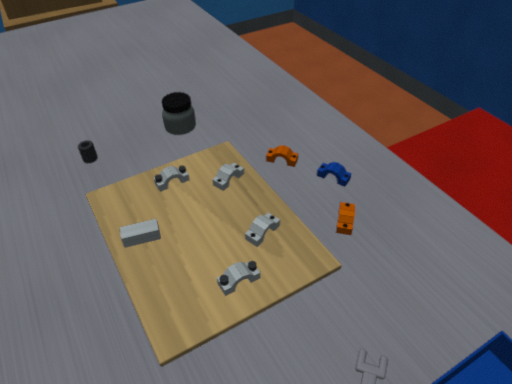

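The top view shows the loose caps at about (200,177) and (288,186), the bolted end caps at (167,234) and (326,234), and the block at (227,295). The blue and orange look-alikes lie off the board. Next I'll measure the poses.

```bash
cat > h.py <<'E'
from station import ctrl
import cv2,numpy as np
def ray(n,uv,z):
    c=ctrl.calibration(n);K=np.array([[c['fx'],0,c['cx']],[0,c['fy'],c['cy']],[0,0,1]])
    p=cv2.undistortPoints(np.array(uv,float).reshape(-1,1,2),K,np.array(c['dist'])).reshape(-1,2)
    T=c['T'];d=np.c_[p[:,0],-p[:,1],-np.ones(len(p))]@T[:3,:3].T;o=T[:3,3]
    z=np.broadcast_to(z,(len(p),)); return o+d*((z-o[2])/d[:,2])[:,None]
def pts(n,uv,dep):
    c=ctrl.calibration(n);K=np.array([[c['fx'],0,c['cx']],[0,c['fy'],c['cy']],[0,0,1]])
    p=cv2.undistortPoints(np.array(uv,float).reshape(-1,1,2),K,np.array(c['dist'])).reshape(-1,2)
    T=c['T'];return (np.c_[p[:,0],-p[:,1],-np.ones(len(p))]*dep[:,None])@T[:3,:3].T+T[:3,3]
def measure(n,im,d,boardmask=True,verbose=True):
    hsv=cv2.cvtColor(im,cv2.COLOR_RGB2HSV)
    vv,uu=np.mgrid[:384,:512];ok=d>0
    P=np.zeros((384,512,3));P[ok]=pts(n,np.c_[uu[ok],vv[ok]],d[ok])
    wood=((hsv[...,1]>80)&(hsv[...,0]>8)&(hsv[...,0]<28)&(P[...,2]<.02)&(P[...,2]>.004)).astype(np.uint8)
    cs,_=cv2.findContours(wood,cv2.RETR_EXTERNAL,cv2.CHAIN_APPROX_NONE);b=max(cs,key=cv2.contourArea)
    bp=ray(n,b.reshape(-1,2),.012)[:,:2]
    r=cv2.minAreaRect((bp*1000).astype(np.float32))
    fill=np.zeros_like(wood);cv2.drawContours(fill,[cv2.convexHull(b)],-1,1,-1)
    m=((fill>0)&(P[...,2]>.019)&(P[...,2]<.06)).astype(np.uint8)
    res=[]
    k,lab,st,ce=cv2.connectedComponentsWithStats(m)
    for i in range(1,k):
        if st[i,4]<60: continue
        q=P[lab==i]; rr=cv2.minAreaRect((q[:,:2]*1000).astype(np.float32))
        bx=cv2.boxPoints(rr);e=[bx[1]-bx[0],bx[2]-bx[1]];L=max(e,key=np.linalg.norm)
        a=np.arctan2(L[1],L[0]); a=(a+np.pi/2)%np.pi-np.pi/2
        res.append((ce[i],np.array(rr[0]),a,sorted(rr[1]),q[:,2].max(),np.median(q[:,2])))
        if verbose: print(n,'px',ce[i].round(),'ctr mm',np.round(rr[0],1),'size',np.round(sorted(rr[1]),1),'ang',round(a,3),'zmax',q[:,2].max().round(4))
    print(n,'board',np.round(r[0],1),np.round(r[1],1),r[2], 'woodz',np.median(P[...,2][wood>0]))
    return res,r,P
E
python3 - <<'E'
from h import *
for n in("top","side"):
    f=np.load(f"{n}0.npz");res,r,P=measure(n,f['im'],f['d'])
    hs=[]
    g=cv2.cvtColor(f['im'],cv2.COLOR_RGB2GRAY)
    for c in res:   # dark holes / bolts
        u,v=c[0];x0,y0=int(u)-26,int(v)-26
        s=(g[y0:y0+52,x0:x0+52]<60).astype(np.uint8)
        k,l,st,ce=cv2.connectedComponentsWithStats(s)
        h=[ce[i]+[x0,y0] for i in range(1,k) if st[i,4]>3]
        if len(h)==2:
            w=ray(n,h,.028)[:,:2]*1000;print(n,'holes',w.mean(0).round(1),'dist',np.linalg.norm(w[1]-w[0]).round(1),'ang',np.round((np.arctan2(*(w[1]-w[0])[::-1])+np.pi/2)%np.pi-np.pi/2,3))
        else: print(n,len(h),[np.round(x) for x in h])
E
```

```text
top px [199. 177.] ctr mm [664.9 116.6] size [25.8 60.8] ang 0.364 zmax 0.0428
top px [287. 185.] ctr mm [653.2 -28.1] size [26.2 60.3] ang 0.346 zmax 0.0429
top px [166. 234.] ctr mm [571.4 165.4] size [26.5 59.9] ang 0.014 zmax 0.0419
top px [326. 234.] ctr mm [574.  -90.7] size [26.4 59.7] ang 0.01 zmax 0.0425
top px [226. 295.] ctr mm [477.3  65.5] size [26.1 59.4] ang -0.219 zmax 0.0391
top board [572.9  37.4] [297.3 367.7] 0.6623840928077698 woodz 0.011252034192335891
top holes [665.6 115.8] dist 48.9 ang 0.365
top holes [653.8 -27.3] dist 49.0 ang 0.341
top holes [571.1 161.6] dist 45.7 ang 0.017
top holes [575.4 -91. ] dist 47.2 ang 0.033
top 0 []
side px [227. 174.] ctr mm [665.1 115.8] size [27.1 61.7] ang 0.369 zmax 0.0406
side px [170. 175.] ctr mm [570.7 165.1] size [29.8 60.6] ang -0.008 zmax 0.042
side px [262. 227.] ctr mm [653.3 -27.4] size [27.4 61.1] ang 0.333 zmax 0.0408
side px [139. 231.] ctr mm [476.1  64.6] size [28.4 60.8] ang -0.223 zmax 0.0373
side px [238. 275.] ctr mm [574.  -90.4] size [27.6 59.9] ang 0.015 zmax 0.0409
side board [571.3  34. ] [296.9 371. ] 0.7101275324821472 woodz 0.010783513302167425
side holes [664.2 115.6] dist 48.4 ang 0.36
side holes [571.4 168.5] dist 46.6 ang 0.012
side holes [652.4 -27.7] dist 49.5 ang 0.345
side 0 []
side holes [574.6 -87.7] dist 47.8 ang 0.012
```

```bash
cat >> h.py <<'E'
from scipy.spatial.transform import Rotation as Ro
def plan(x,y,z,capang=None):
    o=ctrl.get_obs();R=Ro.from_rotvec(o['tool_rot']);M=R.as_matrix();p=np.array(o['tool_pos'])*1000
    ya=np.arctan2(M[1,1],M[0,1]);dz=0
    print('t',round(o['t'],2),'tcp',p.round(1),'yang',ya.round(3),'zdir',M[:,2].round(4),'open',round(o['opening'],4),'F',np.round(o['contact_force'],1),'q',np.round(o['q'],2))
    if capang is not None:
        w=(capang+np.pi/2-ya+np.pi/2)%np.pi-np.pi/2; print('rot about tool z deg',round(-np.degrees(w),2)); M2=(Ro.from_euler('z',w)*R).as_matrix()
    else: M2=M
    D=np.array([x,y,z])-p
    print('world d',D.round(1),'tool d NOW cm',(M.T@D/10).round(2),'AFTER rot cm',(M2.T@D/10).round(2))
E
python3 -c "
from h import *
plan(665,116,130,.365)"
```

```text
t 0.1 tcp [146.4 607.1 238.2] yang 1.334 zdir [-7.0e-04 -1.7e-03 -1.0e+00] open 0.0854 F [ 0.3 -0.  -0.5] q [ 1.22  0.05  1.61  0.    1.48 -0.12]
rot about tool z deg -34.48
world d [ 518.6 -491.1 -108.2] tool d NOW cm [-61.93 -35.55  10.87] AFTER rot cm [-30.92 -64.36  10.93]
```

```bash
python3 -m creep '[{"hand":1,"translation":[0,0,0],"delta_rot":[0,0,-8.62]},{"hand":1,"translation":[0,0,0],"delta_rot":[0,0,-8.62]},{"hand":1,"translation":[0,0,0],"delta_rot":[0,0,-8.62]},{"hand":1,"translation":[0,0,0],"delta_rot":[0,0,-8.62]},{"hand":1,"translation":[-2.2,-4.6,0],"delta_rot":[0,0,0]},{"hand":1,"translation":[-2.2,-4.6,0],"delta_rot":[0,0,0]},{"hand":1,"translation":[-2.2,-4.6,0],"delta_rot":[0,0,0]},{"hand":1,"translation":[-2.2,-4.6,0],"delta_rot":[0,0,0]}]' 30
python3 -m creep '[{"hand":1,"translation":[-2.2,-4.6,0],"delta_rot":[0,0,0]},{"hand":1,"translation":[-2.2,-4.6,0],"delta_rot":[0,0,0]},{"hand":1,"translation":[-2.2,-4.6,0],"delta_rot":[0,0,0]},{"hand":1,"translation":[-2.2,-4.6,0],"delta_rot":[0,0,0]},{"hand":1,"translation":[-2.2,-4.6,0],"delta_rot":[0,0,0]},{"hand":1,"translation":[-2.2,-4.6,0],"delta_rot":[0,0,0]},{"hand":1,"translation":[-2.2,-4.6,0],"delta_rot":[0,0,0]},{"hand":1,"translation":[-2.2,-4.6,0],"delta_rot":[0,0,0]}]'
python3 -c "
from h import *
plan(665,116,100,.365)"
```

```text
t: 1.1
tool_pos: [0.2952, 0.4657, 0.2387]
tool_rot: [0.571, -3.089, 0.001]
contact_force: [0.6, 0.4, -0.1]
opening: 0.0854
t: 2.1
tool_pos: [0.591, 0.1848, 0.2387]
tool_rot: [0.57, -3.089, -0.0]
contact_force: [-0.4, 0.6, -0.5]
opening: 0.0851
t 2.1 tcp [591.  184.8 238.7] yang 1.936 zdir [-9.e-04 -0.e+00 -1.e+00] open 0.0851 F [-0.4  0.6 -0.5] q [ 0.18  0.04  1.63  0.    1.48 -1.75]
rot about tool z deg -0.01
world d [  74.   -68.8 -138.7] tool d NOW cm [-4.47 -9.07 13.86] AFTER rot cm [-4.47 -9.07 13.86]
```

```bash
python3 -m creep '[{"hand":1,"translation":[-2.2,-4.5,2],"delta_rot":[0,0,0]},{"hand":1,"translation":[-2.2,-4.5,2],"delta_rot":[0,0,0]},{"hand":1,"translation":[0,0,5],"delta_rot":[0,0,0]},{"hand":1,"translation":[0,0,4.8],"delta_rot":[0,0,0]},{"hand":1,"translation":[0,0,0],"delta_rot":[0,0,0]},{"hand":1,"translation":[0,0,0],"delta_rot":[0,0,0]}]'
python3 -c "
from h import *
plan(665,116,23,.365)"
```

```text
t: 2.85
tool_pos: [0.6643, 0.118, 0.103]
tool_rot: [-0.57, 3.087, -0.0]
contact_force: [-0.0, 0.1, 0.3]
opening: 0.0855
t 2.85 tcp [664.3 118.  103. ] yang 1.936 zdir [ 2.e-03  1.e-04 -1.e+00] open 0.0855 F [-0.   0.1  0.3] q [ 0.07  0.28  1.6  -0.    1.27 -1.87]
rot about tool z deg 0.01
world d [  0.7  -2.  -80. ] tool d NOW cm [ 0.02 -0.2   8.  ] AFTER rot cm [ 0.02 -0.2   8.  ]
```

```bash
python3 -m creep '[{"hand":1,"translation":[0,-0.2,2.5],"delta_rot":[0,0,0]},{"hand":1,"translation":[0,0,2.5],"delta_rot":[0,0,0]},{"hand":1,"translation":[0,0,1.5],"delta_rot":[0,0,0]},{"hand":1,"translation":[0,0,1.3],"delta_rot":[0,0,0]},{"hand":1,"translation":[0,0,0],"delta_rot":[0,0,0]}]'
python3 -c "
from h import *
plan(665,116,24,.365)"
```

```text
t: 3.48
tool_pos: [0.664, 0.116, 0.0231]
tool_rot: [0.57, -3.089, -0.0]
contact_force: [-0.1, 0.4, -0.1]
opening: 0.0851
t 3.48 tcp [664.  116.   23.1] yang 1.936 zdir [-6.e-04 -0.e+00 -1.e+00] open 0.0851 F [-0.1  0.4 -0.1] q [ 0.06  0.37  1.63 -0.    1.14 -1.87]
rot about tool z deg 0.01
world d [1.  0.  0.9] tool d NOW cm [-0.09 -0.03 -0.09] AFTER rot cm [-0.09 -0.03 -0.09]
```

```bash
python3 -m creep '[{"hand":0,"translation":[0,0,0],"delta_rot":[0,0,0]},{"hand":0,"translation":[0,0,0],"delta_rot":[0,0,0]},{"hand":0,"translation":[0,0,0],"delta_rot":[0,0,0]},{"hand":0,"translation":[0,0,0],"delta_rot":[0,0,0]},{"hand":0,"translation":[0,0,0],"delta_rot":[0,0,0]},{"hand":0,"translation":[0,0,0],"delta_rot":[0,0,0]},{"hand":0,"translation":[0,0,0],"delta_rot":[0,0,0]}]' 30
python3 - <<'E'
from h import *
plan(572,80,23,.012)
im,d=ctrl.get_image("side");cv2.imwrite("pics/grip1.png",cv2.resize(im[90:320,80:380,::-1],None,fx=2,fy=2))
E
```

```text
t: 4.35
tool_pos: [0.6646, 0.116, 0.0239]
tool_rot: [-0.57, 3.089, -0.0]
contact_force: [-0.3, 0.7, 3.9]
opening: 0.0254
t 4.35 tcp [664.6 116.   23.9] yang 1.936 zdir [ 8.e-04  1.e-04 -1.e+00] open 0.0254 F [-0.3  0.7  3.9] q [ 0.06  0.37  1.63  0.    1.14 -1.87]
rot about tool z deg 20.23
world d [-92.6 -36.   -0.9] tool d NOW cm [ 9.93 -0.05  0.08] AFTER rot cm [ 9.3  -3.48  0.08]
```

View pics/grip1.png

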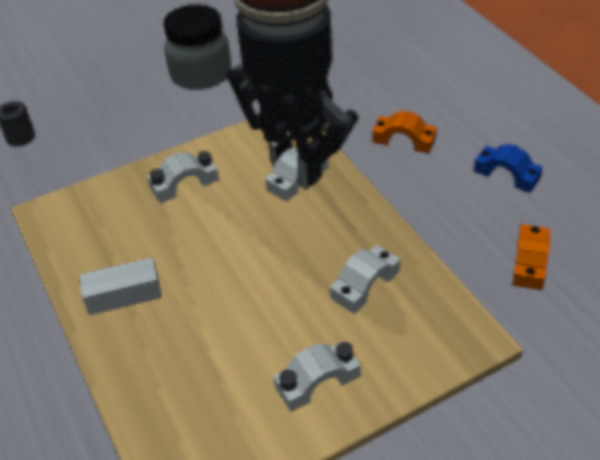

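Cap A is held between the fingers near picture pixel (300,175), with an opening of 25.4 mm, close to its 26 mm width. Next I slide it.

```bash
python3 -m creep '[{"hand":0,"translation":[0,0,0],"delta_rot":[0,0,6.7]},{"hand":0,"translation":[0,0,0],"delta_rot":[0,0,6.7]},{"hand":0,"translation":[0,0,0],"delta_rot":[0,0,6.8]},{"hand":0,"translation":[1.9,-0.7,0],"delta_rot":[0,0,0]},{"hand":0,"translation":[1.9,-0.7,0],"delta_rot":[0,0,0]},{"hand":0,"translation":[1.9,-0.7,0],"delta_rot":[0,0,0]},{"hand":0,"translation":[1.8,-0.7,0],"delta_rot":[0,0,0]},{"hand":0,"translation":[1.8,-0.7,0],"delta_rot":[0,0,0]}]'
python3 -m creep '[{"hand":0,"translation":[0,0,0],"delta_rot":[0,0,0]},{"hand":0,"translation":[0,0,0],"delta_rot":[0,0,0]}]'
python3 - <<'E'
from h import *
plan(572,80,23,.012)
E
```

```text
t: 5.4
tool_pos: [0.5722, 0.0796, 0.0239]
tool_rot: [-0.019, 3.139, 0.0]
contact_force: [2.6, 1.1, 2.2]
opening: 0.0254
t: 5.65
tool_pos: [0.5707, 0.0791, 0.0239]
tool_rot: [0.02, -3.139, 0.002]
contact_force: [-6.1, -2.3, 9.4]
opening: 0.0254
t 5.65 tcp [570.7  79.1  23.9] yang 1.583 zdir [-0.0027 -0.0014 -1.    ] open 0.0254 F [-6.1 -2.3  9.4] q [ 0.01  0.17  1.87 -0.    1.1  -1.57]
rot about tool z deg 0.03
world d [ 1.3  0.9 -0.9] tool d NOW cm [-0.13  0.09  0.09] AFTER rot cm [-0.13  0.09  0.09]
```

```bash
python3 -m creep '[{"hand":0.75,"translation":[0,0,0],"delta_rot":[0,0,0]},{"hand":0.75,"translation":[0,0,0],"delta_rot":[0,0,0]},{"hand":0.75,"translation":[0,0,0],"delta_rot":[0,0,0]},{"hand":0.75,"translation":[0,0,0],"delta_rot":[0,0,0]},{"hand":0.75,"translation":[0,0,-2],"delta_rot":[0,0,0]},{"hand":0.75,"translation":[0,0,-3],"delta_rot":[0,0,0]},{"hand":1,"translation":[0,0,-3],"delta_rot":[0,0,0]},{"hand":1,"translation":[0,0,0],"delta_rot":[0,0,0]}]'
python3 - <<'E'
from h import *
plan(653.2,-27.8,23,.345)
E
```

```text
t: 6.65
tool_pos: [0.5745, 0.0798, 0.1082]
tool_rot: [-0.02, 3.133, 0.0]
contact_force: [-0.1, -0.7, 0.1]
opening: 0.0854
t 6.65 tcp [574.5  79.8 108.2] yang 1.583 zdir [ 8.3e-03  1.0e-04 -1.0e+00] open 0.0854 F [-0.1 -0.7  0.1] q [ 0.01  0.06  1.83 -0.    1.24 -1.57]
rot about tool z deg -19.05
world d [  78.7 -107.6  -85.2] tool d NOW cm [ -7.66 -10.86   8.59] AFTER rot cm [ -3.69 -12.79   8.56]
```

```bash
python3 -m creep '[{"hand":1,"translation":[0,0,0],"delta_rot":[0,0,-9.5]},{"hand":1,"translation":[0,0,0],"delta_rot":[0,0,-9.5]},{"hand":1,"translation":[-1.2,-4.3,0],"delta_rot":[0,0,0]},{"hand":1,"translation":[-1.2,-4.3,0],"delta_rot":[0,0,0]},{"hand":1,"translation":[-1.3,-4.2,0],"delta_rot":[0,0,0]},{"hand":1,"translation":[0,0,0],"delta_rot":[0,0,0]},{"hand":1,"translation":[0,0,0],"delta_rot":[0,0,0]},{"hand":1,"translation":[0,0,0],"delta_rot":[0,0,0]}]'
python3 - <<'E'
from h import *
plan(653.2,-27.8,23,.345)
im,d=ctrl.get_image("side");measure("side",im,d)
E
```

```text
t: 7.65
tool_pos: [0.6488, -0.0272, 0.1029]
tool_rot: [0.539, -3.094, -0.001]
contact_force: [-0.1, -0.2, -0.1]
opening: 0.0854
t 7.65 tcp [648.8 -27.2 102.9] yang 1.916 zdir [-1.e-03  3.e-04 -1.e+00] open 0.0854 F [-0.1 -0.2 -0.1] q [-0.16  0.22  1.66  0.    1.26 -2.07]
rot about tool z deg 0.01
world d [  4.4  -0.6 -79.9] tool d NOW cm [-0.4  -0.21  7.99] AFTER rot cm [-0.4  -0.21  7.99]
side px [170. 175.] ctr mm [570.9 164.9] size [29.  60.5] ang 0.015 zmax 0.041
side px [189. 204.] ctr mm [571.3  78.5] size [28.3 60.4] ang 0.018 zmax 0.0416
side px [262. 227.] ctr mm [653.  -27.6] size [27.6 61.4] ang 0.337 zmax 0.0408
side px [139. 231.] ctr mm [476.   64.1] size [27.6 60.8] ang -0.225 zmax 0.0378
side px [238. 275.] ctr mm [574.1 -90.6] size [28.1 60.7] ang -0.01 zmax 0.0411
side board [571.2  34.2] [296.9 370.8] 0.7625643014907837 woodz 0.010785526446980831
```

Cap A sits at (571.3, 78.5), angle 0.018, which is within 2 mm of its target (572, 80). The block hasn't moved. Next is cap B.

```bash
python3 -m creep '[{"hand":1,"translation":[-0.4,-0.2,2.5],"delta_rot":[0,0,0]},{"hand":1,"translation":[0,0,2.5],"delta_rot":[0,0,0]},{"hand":1,"translation":[0,0,1.5],"delta_rot":[0,0,0]},{"hand":1,"translation":[0,0,1.3],"delta_rot":[0,0,0]},{"hand":1,"translation":[0,0,0],"delta_rot":[0,0,0]},{"hand":1,"translation":[0,0,0],"delta_rot":[0,0,0]}]'
python3 -c "
from h import *
plan(653.2,-27.8,24,.345)"
python3 -m creep '[{"hand":0,"translation":[0,0,0],"delta_rot":[0,0,0]},{"hand":0,"translation":[0,0,0],"delta_rot":[0,0,0]},{"hand":0,"translation":[0,0,0],"delta_rot":[0,0,0]},{"hand":0,"translation":[0,0,0],"delta_rot":[0,0,0]},{"hand":0,"translation":[0,0,0],"delta_rot":[0,0,0]},{"hand":0,"translation":[0,0,0],"delta_rot":[0,0,0]},{"hand":0,"translation":[0,0,0],"delta_rot":[0,0,0]}]' 30
python3 -c "
from h import *
plan(573,-5.3,24,.012)"
```

```text
t: 8.45
tool_pos: [0.6548, -0.0289, 0.0262]
tool_rot: [-0.538, 3.094, -0.001]
contact_force: [0.5, -0.3, 0.3]
opening: 0.0854
t 8.45 tcp [654.8 -28.9  26.2] yang 1.915 zdir [ 1.5e-03 -2.0e-04 -1.0e+00] open 0.0854 F [ 0.5 -0.3  0.3] q [-0.16  0.33  1.68 -0.    1.13 -2.07]
rot about tool z deg -0.05
world d [-1.6  1.1 -2.2] tool d NOW cm [0.11 0.15 0.22] AFTER rot cm [0.11 0.15 0.22]
t: 9.32
tool_pos: [0.6543, -0.0288, 0.0257]
tool_rot: [-0.538, 3.095, -0.0]
contact_force: [0.0, 0.8, 3.3]
opening: 0.0254
t 9.32 tcp [654.3 -28.8  25.7] yang 1.915 zdir [ 5.e-04 -1.e-04 -1.e+00] open 0.0254 F [0.  0.8 3.3] q [-0.16  0.33  1.68  0.    1.13 -2.07]
rot about tool z deg 19.02
world d [-81.3  23.5  -1.7] tool d NOW cm [6.86 4.96 0.16] AFTER rot cm [8.11 2.45 0.16]
```

```bash
python3 -m creep '[{"hand":0,"translation":[0,0,0],"delta_rot":[0,0,6.3]},{"hand":0,"translation":[0,0,0],"delta_rot":[0,0,6.3]},{"hand":0,"translation":[0,0,0],"delta_rot":[0,0,6.4]},{"hand":0,"translation":[1.6,0.5,0],"delta_rot":[0,0,0]},{"hand":0,"translation":[1.6,0.5,0],"delta_rot":[0,0,0]},{"hand":0,"translation":[1.6,0.5,0],"delta_rot":[0,0,0]},{"hand":0,"translation":[1.6,0.5,0],"delta_rot":[0,0,0]},{"hand":0,"translation":[1.6,0.4,0],"delta_rot":[0,0,0]}]'
python3 -m creep '[{"hand":0,"translation":[0,0,0],"delta_rot":[0,0,0]},{"hand":0,"translation":[0,0,0],"delta_rot":[0,0,0]},{"hand":0,"translation":[0,0,0],"delta_rot":[0,0,0]}]'
python3 -c "
from h import *
plan(573,-5.3,24,.012)"
```

```text
t: 10.32
tool_pos: [0.574, -0.0058, 0.0257]
tool_rot: [-0.02, 3.14, -0.001]
contact_force: [1.5, -0.8, 1.7]
opening: 0.0252
t: 10.7
tool_pos: [0.5727, -0.0055, 0.0256]
tool_rot: [0.02, -3.138, -0.001]
contact_force: [-7.5, 0.7, 8.6]
opening: 0.0256
t 10.7 tcp [572.7  -5.5  25.6] yang 1.583 zdir [-3.9e-03  6.0e-04 -1.0e+00] open 0.0256 F [-7.5  0.7  8.6] q [-0.14  0.16  1.88  0.    1.1  -1.72]
rot about tool z deg 0.04
world d [ 0.3  0.2 -1.6] tool d NOW cm [-0.03  0.02  0.16] AFTER rot cm [-0.03  0.02  0.16]
```

```bash
python3 -m creep '[{"hand":0.75,"translation":[0,0,0],"delta_rot":[0,0,0]},{"hand":0.75,"translation":[0,0,0],"delta_rot":[0,0,0]},{"hand":0.75,"translation":[0,0,0],"delta_rot":[0,0,0]},{"hand":0.75,"translation":[0,0,0],"delta_rot":[0,0,0]},{"hand":0.75,"translation":[0,0,-2],"delta_rot":[0,0,0]},{"hand":0.75,"translation":[0,0,-3],"delta_rot":[0,0,0]},{"hand":0.75,"translation":[0,0,-5],"delta_rot":[0,0,0]},{"hand":0.75,"translation":[0,0,-5],"delta_rot":[0,0,0]}]'
python3 -m creep '[{"hand":0.75,"translation":[0,5,0],"delta_rot":[0,0,0]},{"hand":0.75,"translation":[0,5,0],"delta_rot":[0,0,0]},{"hand":0.75,"translation":[0,5,0],"delta_rot":[0,0,0]},{"hand":0.75,"translation":[0,5,0],"delta_rot":[0,0,0]},{"hand":0.75,"translation":[0,5,0],"delta_rot":[0,0,0]},{"hand":0.75,"translation":[0,5,0],"delta_rot":[0,0,0]},{"hand":0.75,"translation":[0,5,0],"delta_rot":[0,0,0]},{"hand":0.75,"translation":[0,0,0],"delta_rot":[0,0,0]}]'
python3 - <<'E'
from h import *
for n in("top","side"):
    im,d=ctrl.get_image(n);cv2.imwrite(f"pics/{n}_end.png",im[:,:,::-1])
    res,r,P=measure(n,im,d)
E
```

```text
t: 11.7
tool_pos: [0.5738, -0.0058, 0.1783]
tool_rot: [-0.02, 3.14, -0.0]
contact_force: [0.9, -0.8, 0.5]
opening: 0.0641
t: 12.7
tool_pos: [0.5691, 0.3473, 0.177]
tool_rot: [-0.026, 3.14, 0.002]
contact_force: [0.6, -0.5, -0.5]
opening: 0.0638
top px [166. 234.] ctr mm [571.4 165.2] size [26.4 60.2] ang 0.016 zmax 0.043
top px [326. 234.] ctr mm [574.  -90.7] size [26.5 59.6] ang 0.013 zmax 0.0421
top px [220. 234.] ctr mm [571.2  78.6] size [27.7 59.7] ang 0.005 zmax 0.0417
top px [273. 235.] ctr mm [572.4  -7.4] size [24.3 59.6] ang 0.014 zmax 0.0427
top px [226. 295.] ctr mm [477.2  65.5] size [26.  59.4] ang -0.224 zmax 0.0397
top board [572.9  37.3] [297.3 367.4] 0.6780141592025757 woodz 0.01125842495059326
side px [170. 175.] ctr mm [570.8 164.7] size [28.6 60.5] ang 0.01 zmax 0.0407
side px [189. 204.] ctr mm [571.2  78.5] size [28.9 60.5] ang -0.001 zmax 0.041
side px [139. 231.] ctr mm [476.1  64.8] size [29.4 60.8] ang -0.229 zmax 0.0376
side px [211. 237.] ctr mm [572.4  -6.3] size [28.2 60.2] ang 0.016 zmax 0.0412
side px [238. 275.] ctr mm [574.1 -90. ] size [28.4 60.3] ang 0.032 zmax 0.041
side board [571.3  34.1] [296.9 370.8] 0.7071806192398071 woodz 0.01078815816972084
```

View pics/top_end.png

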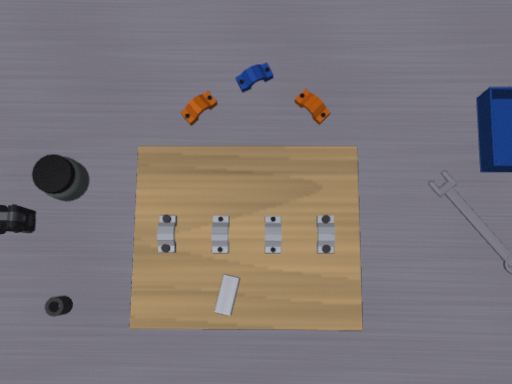

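The picture shows the four caps in a straight, even row at pixels (166,234), (220,234), (273,235) and (326,234). The block is still at (226,295), and the gripper is clear at the left edge.

```bash
python3 -c "
from station import ctrl
print(ctrl.finish_job())"
```

```text
the job is handed in; nothing more can be done
None
```

I gripped each loose cap from above and turned and slid it over the board into the row. I then let go, moved the gripper clear and handed the job in; the clock read about 12.7 s at my last move. The hand-in reports no verdict, so the result below rests on my own checks.

**Caps:** In the last pictures from both cameras, the loose caps were at about (571, 78.5) mm and (572, -7) mm. The targets were (572, 80) and (573, -5), worked out from the measured end caps, so both are within about 2 mm. They were also within about 0.02 rad of parallel, against the 0.21 rad allowed.

**Block:** It showed no measurable movement (under 1 mm).

**Disagreements:** The two views differed by about 1 mm on the position of the second cap. They also put the board's centre about 3 mm apart, so I took the row from the end caps instead. No check failed.

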